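# Load the weight turntable and run it in by hand

### The job

Somebody left a flat slotted disc on the pan of the weight turntable opposite its crank knob: lay it flat on the floor of the tray that already holds a disc of its kind, then set the loose full-size knobbed weight from the bench upright on the centre of the emptied pan, without dropping it. Then run the loaded turntable in: turn it smoothly through one full turn anticlockwise seen from above, so that its crank knob stops back at the pointer on the base where it started. All three knobbed weights must stay standing centred on their pans; leave everything else where it is.

Things in the scene. Friction and masses are not known exactly. Their poses are not given: they have to be found in the camera images.
- turntable: white round base of the weight turntable, fixed, 236 mm across. Origin: on the turntable's upright axis, at bench height. Its -x axis points at the pointer, a dark bar on a small white block at the rim (out to 150 mm from the axis, 44 mm high). The aluminium turntable plate above it is 244 mm across, its top at 42 mm; a hub 36 mm across rises to 52 mm in the middle
- rotor (a joint): angle of the turntable plate, rad, positive anticlockwise seen from above. 0 at the start, with the crank knob at the pointer; 6.283 after one full turn; it can turn from -0.15 to 7.3. It turns stiffly (about 0.12 N m, that is some 1.5 N at the crank knob) and stays where it is left. The weights only stand on it and are not held: about 0.1 m/s at the knob is safe, jerky starts and stops rock them
- crank_grip (a point): middle of the crank knob's height, on the knob's axis: a black upright knob 24 mm across, from 100 to 144 mm above the bench, on a 10 mm steel pin that stands on the plate 100 mm from the turntable's axis. This point is 122 mm above the bench. The knob spins freely on its pin, so that it can be held in the gripper and led round in a circle without turning the gripper
- pan0 (a point): flat round steel pan, 46 mm across, its top 8 mm above the turntable plate and 50 mm above the bench, its centre 70 mm from the turntable's axis. This point: centre of its top; it turns with the turntable. The pan straight across the axis from the crank knob, which carries the disc at the start
- pan1 (a point): flat round steel pan, 46 mm across, its top 8 mm above the turntable plate and 50 mm above the bench, its centre 70 mm from the turntable's axis. This point: centre of its top; it turns with the turntable. A third of a turn anticlockwise from pan0; carries loaded1
- pan2 (a point): flat round steel pan, 46 mm across, its top 8 mm above the turntable plate and 50 mm above the bench, its centre 70 mm from the turntable's axis. This point: centre of its top; it turns with the turntable. A third of a turn clockwise from pan0; carries loaded2
- disc: the disc to be put away: flat polished steel disc, 46 mm across and 18 mm thick, 0.23 kg, with a narrow dark slot on its top from centre to rim, no knob. Origin: centre of the underside; z up. It lies loose on pan0 at the start
- weight: the weight to be loaded, standing alone on the bench to the left of the turntable: polished steel weight with a knob: plain cylinder 36 mm across and 42 mm high, above it a 14 mm neck and a 20 mm knob, 60 mm high in all, 0.36 kg. Origin: centre of the underside; z is its upright axis
- loaded1: stands loose on pan1: polished steel weight with a knob: plain cylinder 36 mm across and 42 mm high, above it a 14 mm neck and a 20 mm knob, 60 mm high in all, 0.36 kg. Origin: centre of the underside; z is its upright axis
- loaded2: stands loose on pan2: polished steel weight with a knob: plain cylinder 36 mm across and 42 mm high, above it a 14 mm neck and a 20 mm knob, 60 mm high in all, 0.36 kg. Origin: centre of the underside; z is its upright axis
- disc_tray: shallow grey tray, fixed, 160 mm (its x) by 120 mm (its y), 22 mm high, walls and floor 4 mm thick. Origin: centre of the underside. It holds stored_disc in its +x half, about 40 mm from the tray's centre; its -x half is empty. The two trays may be either way round
- knob_tray: shallow grey tray, fixed, 160 mm (its x) by 120 mm (its y), 22 mm high, walls and floor 4 mm thick. Origin: centre of the underside. It is the tray for knobbed weights and holds stored_knobbed in its +x half
- stored_disc: bystander lying in disc_tray: flat polished steel disc, 46 mm across and 18 mm thick, 0.23 kg, with a narrow dark slot on its top from centre to rim, no knob. Origin: centre of the underside; z up
- stored_knobbed: bystander standing in knob_tray: polished steel weight with a knob: plain cylinder 36 mm across and 42 mm high, above it a 14 mm neck and a 20 mm knob, 60 mm high in all, 0.36 kg. Origin: centre of the underside; z is its upright axis
- small_weight: bystander: a much smaller knobbed steel weight, 33 mm high and 20 mm across, standing on the bench. Origin: centre of its underside
- dust_brush: bystander: a brush lying on the bench beyond the trays, 160 mm long
- bottle: bystander: white bottle, 60 mm across and 150 mm high, standing. Origin: centre of its underside
- cup: bystander: white cup, 72 mm across and 85 mm high, standing. Origin: centre of its underside

How it is judged:
By the outcome, as a careful person would: the job done as asked, in the order asked, and still so for the second after the job is handed in, with the robot touching nothing.
It also fails if it takes over 72 s, if anything falls off the work surface, if the arm or the gripper's body presses on something with over 40 N, if the wrist force passes 120 N, or if a joint passes its speed limit or range.

### The arm

A 7-joint arm with a two-finger parallel gripper is mounted at the origin on the work surface. World frame = base frame: x ahead of the robot, y to its left, z up, the work surface at z = 0. Lengths are in m, angles in rad, forces in N, time in s.
With the tool pointing down it reaches from about 0.425 to 0.875 m from the base axis. Payload 4.7 kg.
Tool frame: the origin (TCP) lies midway between the tips of the shut fingers; the grasp point (between the pads) lies 19 mm behind it; z points along the fingers, y is the line along which they close (so a half turn about z gives the same grasp; the last joint's range is limited). The gripper opens to 87 mm and grips with 3 to 60 N. Pads are 19 mm wide; open, the fingers measure 117 mm over their backs; the gripper's body (75 mm by 190 mm) begins 51 mm behind the grasp point.
Start: joints at [-1.288, 0.321, -0.07, 1.45, 0.023, 1.371, -0.057], TCP at [0.173, 0.627, 0.223] pointing down, gripper open.
Joint ranges: [-2.86, 2.86], [-0.3, 2.09], [-1.38, 1.24], [0.06, 2.45], [-1.56, 4.7], [0.09, 2.05], [-2.69, 2.69]. Speed limits (rad/s): [2.57, 2.57, 3.14, 3.14, 3.14, 3.14, 3.14].

### API

Orientations are given as a rotation vector (axis times angle).
In Python, from bench import ctrl gives the robot as it stands. The module is installed in compiled form; this text tells all that it offers.
- The arm moves only by the tool carry_out, never from a script. Its argument "steps" is a list of rows, each a list of 7 numbers: the turn, a rotation vector about the world's x, y, z in degrees, then the shift along the world's x, y, z in cm, then the opening, from 0 (shut) to 1 (fully open). A call has 1 to 12 rows; each row is the pose to reach, as a shift and turn from the pose commanded when the call began; what a row does not reach only later rows make up. A row lasts 1/10 s, in which the tool goes at most 50 mm and 8.59 degrees, less where a joint would pass 70% of its speed; a pose out of reach is approached as far as the arm can. A call with a gripper value outside its range is refused whole. The fingers move at their own pace and stop on an object; "squeeze" is the grip in N (left out, the last holds). Time passes only in rows, so rows that repeat a pose let the fingers close. It gives the time, the measured TCP pose, the force, the opening and the grip force at its end, in the units of the state.
- ctrl.get_state(): the state, without advancing time (a new reading comes with each control period).
- ctrl.get_image(name): name is "scene" or "top" or "wrist"; returns a dict with "pixels" (480x640x3 uint8, red, green, blue), "camera_matrix" (3x3 intrinsics, pixels), "k1" (the pictures are not rectified: a ray, as slopes to the right and down, at radius r is drawn at 1 + k1 r^2 times it, then the intrinsics apply), "cam_to_world" (4x4, takes a point from camera to world coordinates); the wrist camera has in their place "T_tool_cam" (4x4, takes a point from camera to tool coordinates, whose origin is the TCP and whose axes are the flange's). Camera axes: x right, y down, z forward; pixel columns grow to the right and rows downward; lengths in m; the calibration is good to about 2 mm. A picture is of the moment at which its call begins: read the wrist's pose just before it. There is no depth.
- ctrl.close_job(): hands the job in; it is judged then, once.
The state is a dict: "time": time; "joint_positions": joint angles; "qd": joint speeds; "joint_torque": joint torques, N m; "position": TCP position; "tool_rot": TCP orientation; "ft_force": force on the tool from outside, world axes, zero at the start; "torque": the same for the moment, N m; "grip_width": opening from 0.0 (shut) to 1.0 (fully open); "grip_force": force on a finger pad.
Only numpy, scipy, OpenCV 4.12 (cv2) and the standard library are available. Lean on these libraries where they do the work, as an engineer would, in place of code of your own. Each camera call takes 0.05 s, during which the arm holds its last target. There are 200 camera calls.

## Working session

There is one attempt and no reset: what is moved stays moved. The work goes in short steps, Python scripts to look and compute and a tool call to move; the robot and the scene stay as the last step left them, time stands still between calls to the robot, and variables do not carry over. Pictures are saved under pics/ and viewed, at most 10 in all, crops included, and the job is handed in when it is done.

Besides the shell and the picture viewer there is one more tool, called after "Request:" as name(argument=value, ...), one argument or row to a line, values as JSON. carry_out: Moves the arm, as the interface text tells. Its arguments: {"type":"object","properties":{"steps":{"type":"array","items":{"type":"array","items":{"type":"number"}}},"squeeze":{"type":"number"}},"required":["steps"]}

```bash
mkdir -p pics; cat > h.py <<'E'
import numpy as np,cv2
from bench import ctrl
from scipy.spatial.transform import Rotation as R
def save(im,n): cv2.imwrite('pics/'+n+'.png',im['pixels'][:,:,::-1])
def ray(im,u,v):
    K=im['camera_matrix'];k=im['k1']
    d=np.array([(u-K[0,2])/K[0,0],(v-K[1,2])/K[1,1]]);p=d.copy()
    for _ in range(30): p=d/(1+k*(p@p))
    return np.array([p[0],p[1],1.])
def at(im,u,v,z,T=None):
    T=im['cam_to_world'] if T is None else T
    r=T[:3,:3]@ray(im,u,v);o=T[:3,3];return o+r*(z-o[2])/r[2]
def pix(im,P,T=None):
    T=im['cam_to_world'] if T is None else T
    K=im['camera_matrix'];c=T[:3,:3].T@(np.asarray(P,float)-T[:3,3]);s=c[:2]/c[2];s=s*(1+im['k1']*(s@s))
    return np.array([K[0,0]*s[0]+K[0,2],K[1,1]*s[1]+K[1,2]])
def wristT(s,im):
    T=np.eye(4);T[:3,:3]=R.from_rotvec(s['tool_rot']).as_matrix();T[:3,3]=s['position'];return T@im['T_tool_cam']
E
python3 - <<'E'
from h import *
import pickle
s=ctrl.get_state();print(s)
d={}
for n in('scene','top'):
    im=ctrl.get_image(n);save(im,n+'0');d[n]=im
    print(n,im['camera_matrix'],im['k1'],im['cam_to_world'])
pickle.dump(d,open('im0.pkl','wb'))
E
```

```text
{'time': 0.0, 'joint_positions': array([-1.28790692,  0.32183258, -0.07008315,  1.4516402 ,  0.02259397,
        1.3707928 , -0.05691696]), 'qd': array([-0.00061921,  0.00156434, -0.00068839,  0.00119963, -0.00080799,
        0.00031169,  0.00091137]), 'joint_torque': array([-3.12460297e-04, -4.91297972e+01, -4.04061517e-01, -3.12534606e+01,
       -6.38783653e-02,  4.35095094e-02,  1.62607830e-04]), 'position': array([0.17252091, 0.62612967, 0.22147274]), 'tool_rot': array([-4.20905867e-01, -3.11310365e+00,  2.95135610e-03]), 'ft_force': array([ 0.08833886, -0.13784424,  0.20414493]), 'torque': array([-0.02737909, -0.01186721,  0.04540416]), 'grip_force': 0.0, 'grip_width': 0.9986011732502171}
scene [[555.91668411   0.         325.97268987]
 [  0.         555.91668411 247.14729248]
 [  0.           0.           1.        ]] 0.03514657195504224 [[ 0.82178814  0.39134712 -0.41413969  1.0546338 ]
 [ 0.56952768 -0.58634496  0.57605365 -0.63796429]
 [-0.01739178 -0.70925808 -0.70473435  0.96664658]
 [ 0.          0.          0.          1.        ]]
top [[459.68281687   0.         320.17882319]
 [  0.         459.68281687 247.77666377]
 [  0.           0.           1.        ]] -0.02476628773664803 [[ 0.02098794 -0.98884684  0.14744979  0.38568929]
 [-0.99927993 -0.02541087 -0.02817657  0.08054972]
 [ 0.03160914 -0.14675225 -0.98866811  1.04877438]
 [ 0.          0.          0.          1.        ]]
```

View pics/top0.png

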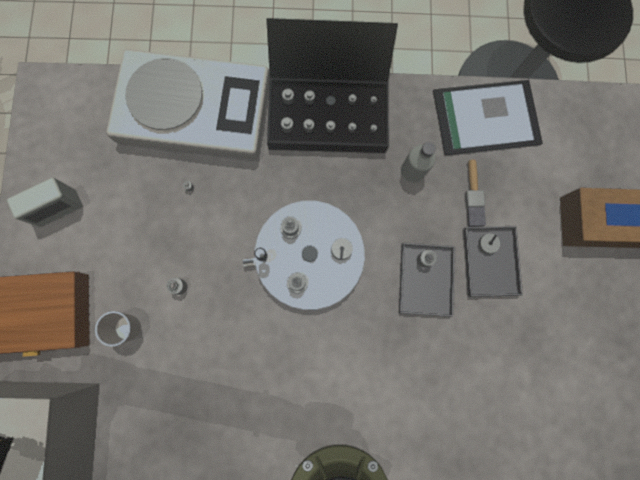

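View pics/scene0.png

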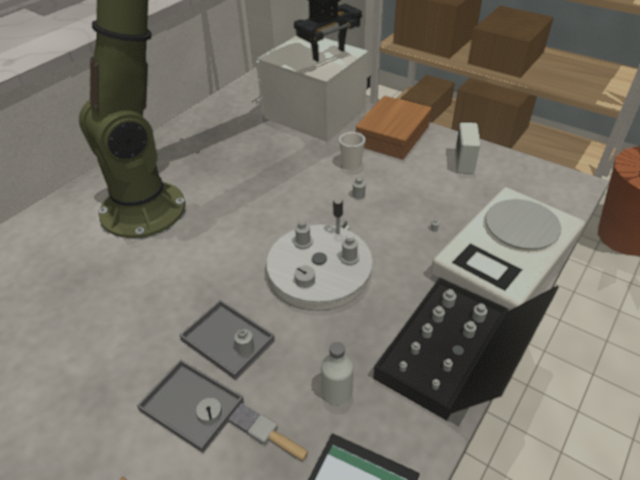

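The top view shows the turntable at (310,256) with the knob at (261,254) and the disc at (342,250). The weight is at (177,288). The tray with the disc is the right-hand one (492,262), and its near half is empty. The scene view agrees with this.

```bash
python3 - <<'E'
from h import *
import pickle
d=pickle.load(open('im0.pkl','rb'));im=d['top'];p=im['pixels'][:,:,::-1];
def crop(im,x,y,w,h,f):
    return cv2.resize(im['pixels'][y:y+h,x:x+w,::-1],None,fx=f,fy=f,interpolation=cv2.INTER_CUBIC)
A=np.zeros((600,800,3),np.uint8)
a=crop(im,240,195,135,120,3.0);A[:360,:405]=a       # table
b=crop(im,150,262,50,45,6);A[:270,410:710]=b    # weight
c=crop(im,455,220,75,82,4);A[272:600,410:710]=c       # tray
e=crop(d['scene'],255,190,133,80,3);A[360:600,:399]=e
cv2.imwrite('pics/mos.png',A)
# plate by threshold
g=cv2.cvtColor(p,cv2.COLOR_BGR2GRAY);m=(g>150).astype(np.uint8);m[:, :240]=0;m[:,375:]=0;m[:190]=0;m[320:]=0
cs,_=cv2.findContours(m,0,1);c=cv2.convexHull(max(cs,key=cv2.contourArea));
print(cv2.fitEllipse(c),cv2.boundingRect(c))
for n,u,v,z in[('table',310,256,.042),('hub',309.5,254,.052),('knob',261,254,.144),('disc',342,250,.068),('weight',177,285,.06),('trayTL',466,228,.022),('trayTR',517,228,.022),('trayBR',521,295,.022),('trayBL',468,298,.022),('sdisc',490,243,.022),('small',188,186,.033),('bottle',427,150,.15),('kt',452,247,.022)]: print(n,at(im,u,v,z).round(4))
E
```

```text
((309.2018127441406, 254.39056396484375), (108.18669891357422, 109.34529876708984), 92.34187316894531) (255, 201, 110, 108)
table [0.5169 0.0739 0.042 ]
hub [0.52   0.0752 0.052 ]
knob [0.5052 0.1717 0.144 ]
disc [0.5283 0.0054 0.068 ]
weight [0.445  0.3563 0.06  ]
trayTL [ 0.5935 -0.2837  0.022 ]
trayTR [ 0.5968 -0.4038  0.022 ]
trayBR [ 0.4423 -0.4065  0.022 ]
trayBL [ 0.433  -0.2841  0.022 ]
sdisc [ 0.5599 -0.3388  0.022 ]
small [0.6709 0.354  0.033 ]
bottle [ 0.7293 -0.1612  0.15  ]
kt [ 0.5484 -0.25    0.022 ]
```

View pics/mos.png

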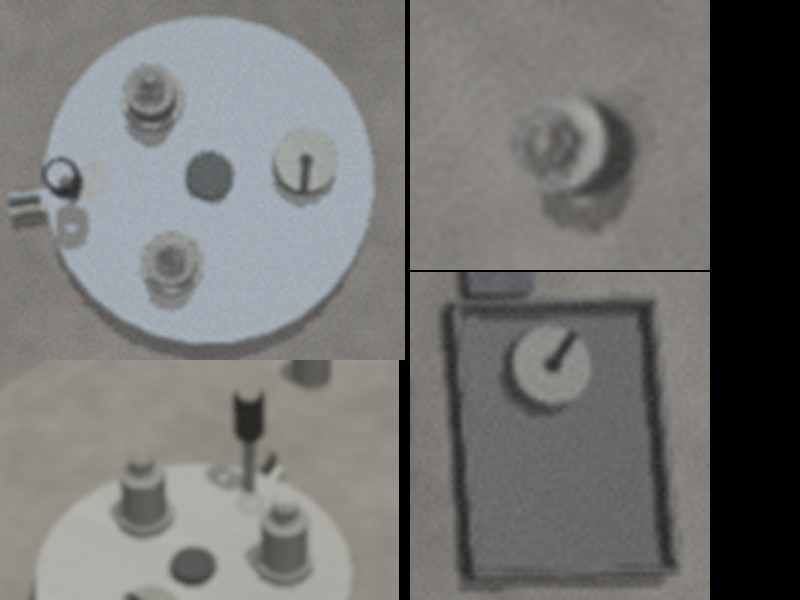

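The sizes and heights agree: the disc is 70 mm from the axis, the knob about 99 mm, and the tray measures 157×121 mm. The axis is at about (0.520,0.075), the disc (0.530,0.006), the weight (0.445,0.356) and the tray centre (0.517,-0.344). Next I move above the disc with the fingers set to close tangentially.

Request:
carry_out(
  steps=[
    [0, 0, -8, 4, -4, 0, 1],
    [0, 0, -16, 8, -8, 0, 1],
    [0, 0, -24, 12, -12, 0, 1],
    [0, 0, -32, 16, -16, 0, 1],
    [0, 0, -40, 20, -20, 0, 1],
    [0, 0, -48, 24, -24, 0, 1],
    [0, 0, -56, 26, -28, 0, 1],
    [0, 0, -62, 28, -33, 0, 1],
    [0, 0, -67, 30, -38, 0, 1],
    [0, 0, -67, 32, -43, 0, 1],
    [0, 0, -67, 33, -48, 0, 1],
    [0, 0, -67, 34, -53, 0, 1],
  ],
)

```text
time: 1.3
position: [0.5021, 0.1387, 0.2223]
tool_rot: [2.069, 2.364, -0.0]
ft_force: [0.6, 0.5, 1.2]
grip_width: 0.998
grip_force: 0.0
```

Request:
carry_out(
  steps=[
    [0, 0, 0, 1, -4, 0, 1],
    [0, 0, 0, 1.5, -8, 0, 1],
    [0, 0, 0, 1.8, -9, 0, 1],
    [0, 0, 0, 1.8, -9, 0, 1],
    [0, 0, 0, 1.8, -9, 0, 1],
  ],
)

```text
time: 1.8
position: [0.5195, 0.0523, 0.2223]
tool_rot: [-2.067, -2.365, -0.0]
ft_force: [-0.3, 1.4, -0.1]
grip_width: 1.001
grip_force: 0.0
```

```bash
python3 - <<'E'
from h import *
import pickle
s=ctrl.get_state();im=ctrl.get_image('wrist');save(im,'w1');pickle.dump((s,im),open('w1.pkl','wb'))
print(s['time'],s['position'],s['tool_rot'],s['joint_positions'],im['T_tool_cam'],im['k1'])
T=wristT(s,im)
for P in[(.52,.075,.052),(.53,.006,.068),(.507,.173,.144)]: print(pix(im,P,T))
E
```

```text
1.8 [0.51949166 0.05231619 0.22226052] [-2.06695658e+00 -2.36453344e+00 -1.10669033e-04] [-0.65165066  0.04184102  0.51885516  1.78293731 -0.0222208   1.32298
  0.00639138] [[ 3.45732002e-04 -9.64117741e-01 -2.65474785e-01  7.32998283e-02]
 [ 9.99999076e-01 -1.56974204e-05  1.35932248e-03  5.29473293e-04]
 [-1.31471419e-03 -2.65475010e-01  9.64116845e-01 -1.62314419e-01]
 [ 0.00000000e+00  0.00000000e+00  0.00000000e+00  1.00000000e+00]] -0.04409760814229029
[323.35554947 203.38069285]
[324.03702613 278.80346971]
[325.29315507  68.94302878]
```

View pics/w1.png

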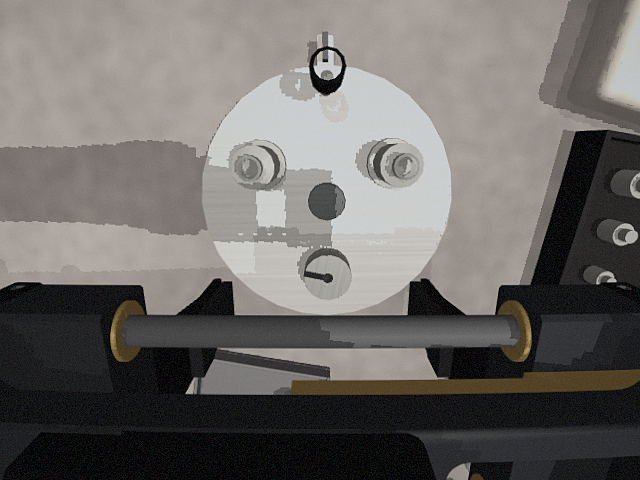

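The wrist view shows the hub at (326.5,201.5), the disc top at (327,274) and the knob top at (327,65), each within about 4 px of the prediction.

```bash
python3 - <<'E'
from h import *
import pickle
s,im=pickle.load(open('w1.pkl','rb'));T=wristT(s,im)
g=cv2.cvtColor(im['pixels'],cv2.COLOR_RGB2GRAY)
h=cv2.HoughCircles(cv2.medianBlur(g[245:305,290:365],3),cv2.HOUGH_GRADIENT,1,50,param1=120,param2=10,minRadius=20,maxRadius=28);print(h+np.array([290,245,0]) if h is not None else 0)
# plate outline: fit by points on the bright/dark edge along rays, upper part
for n,u,v,z in[('hub',326.5,201.5,.052),('discT',327,272,.068),('knob',327,65,.144),('L1',247,168,.11),('L2',405,166,.11),('plateL',202.5,188,.042),('plateR',451,188,.042),('plateB',326,314,.042),('ptr',325,36,.044)]: print(n,at(im,u,v,z,T).round(4))
for z,r,c in((.042,.122,(.52,.075)),):
  pass
y=T[:3,:3];print('closing dir',R.from_rotvec(s['tool_rot']).as_matrix()[:,1])
E
```

```text
[[[327.5 277.5  23. ]]]
hub [0.5227 0.0772 0.052 ]
discT [0.5318 0.0132 0.068 ]
knob [0.5077 0.1754 0.144 ]
L1 [0.457  0.1028 0.11  ]
L2 [0.576  0.1205 0.11  ]
plateL [0.4026 0.0729 0.042 ]
plateR [0.6406 0.1051 0.042 ]
plateB [ 0.5391 -0.043   0.042 ]
ptr [0.5017 0.2195 0.044 ]
closing dir [ 9.91021885e-01  1.33698385e-01 -6.04483427e-04]
```

Request:
carry_out(
  steps=[
    [0, 0, 0, 0.6, -2.5, 0, 1],
    [0, 0, 0, 1.2, -4.5, -2, 1],
    [0, 0, 0, 1.2, -4.5, -5, 1],
    [0, 0, 0, 1.2, -4.5, -8.5, 1],
    [0, 0, 0, 1.2, -4.5, -12, 1],
    [0, 0, 0, 1.2, -4.5, -14.5, 1],
    [0, 0, 0, 1.2, -4.5, -16, 1],
    [0, 0, 0, 1.2, -4.5, -16.8, 1],
    [0, 0, 0, 1.2, -4.5, -17.2, 1],
    [0, 0, 0, 1.2, -4.5, -17.2, 1],
  ],
)

```text
time: 2.85
position: [0.5324, 0.0062, 0.051]
tool_rot: [2.068, 2.364, 0.001]
ft_force: [-0.2, -0.3, -0.3]
grip_width: 0.999
grip_force: 0.0
```

```bash
python3 - <<'E'
from h import *
import pickle
s=ctrl.get_state();im=ctrl.get_image('wrist');save(im,'w2');pickle.dump((s,im),open('w2.pkl','wb'))
print(s['time'],s['position'],s['joint_positions'])
E
```

```text
2.85 [0.53239527 0.0061506  0.05103745] [-0.55572619  0.24874584  0.55404387  1.95157628 -0.15653652  0.98207921
  0.20498055]
```

View pics/w2.png

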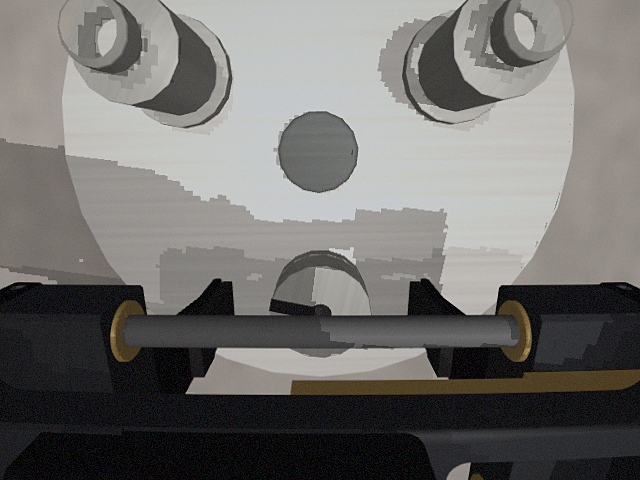

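The disc sits centred between the fingers (edges 270–370 px, fingertips at 233 and 410), and the hub is at (317.5,151). Next I close the fingers.

Request:
carry_out(
  steps=[
    [0, 0, 0, 0, 0, 0, 0.45],
    [0, 0, 0, 0, 0, 0, 0.4],
    [0, 0, 0, 0, 0, 0, 0.3],
    [0, 0, 0, 0, 0, 0, 0.3],
    [0, 0, 0, 0, 0, 0, 0.3],
    [0, 0, 0, 0, 0, 0, 0.3],
    [0, 0, 0, 0, 0, 0, 0.3],
    [0, 0, 0, 0, 0, 0, 0.3],
  ],
  squeeze=20,
)

```text
time: 3.7
position: [0.5319, 0.0057, 0.0506]
tool_rot: [2.069, 2.364, 0.0]
ft_force: [-0.4, -0.7, 0.5]
grip_width: 0.521
grip_force: 20.0
```

```bash
python3 - <<'E'
from h import *
import pickle
s,im=pickle.load(open('w2.pkl','rb'));T=wristT(s,im)
for n,u,v,z in[('hub',317.5,151,.052),('slotdot',321,312,.068),('plateL',63,120,.042),('plateR',574,120,.042)]: print(n,at(im,u,v,z,T).round(4))
d=pickle.load(open('im0.pkl','rb'));t=d['top']
f=lambda a,b:((a-410)/4+455,(b-272)/4+220)
for n,a,b,z in[('TL',447,305,.022),('TR',652,302,.022),('BR',672,572,.022),('BL',463,578,.022),('sd',552,366,.022)]: print(n,at(t,*f(a,b),z).round(4))
sc=d['scene']
for n,u,v,z in[('nearL',139,405,.022),('top',183,364,.022),('right',243,402,.022),('bot',203,448,.022),('sd',208,410,.022),('hub',319.5,258,.052)]: print('scene',n,at(sc,u,v,z).round(4))
for n,a,b,z in[('wknob',553,145,.06),('wbody',565,143,.042)]: print(n,at(t,(a-410)/6+150,b/6+262,z).round(4))
E
```

```text
hub [0.5223 0.0773 0.052 ]
slotdot [0.5331 0.0082 0.068 ]
plateL [0.4017 0.0764 0.042 ]
plateR [0.6398 0.1084 0.042 ]
TL [ 0.5928 -0.2796  0.022 ]
TR [ 0.5979 -0.4003  0.022 ]
BR [ 0.4423 -0.4053  0.022 ]
BL [ 0.4364 -0.2848  0.022 ]
sd [ 0.5588 -0.3399  0.022 ]
scene nearL [ 0.4469 -0.4064  0.022 ]
scene top [ 0.4506 -0.2959  0.022 ]
scene right [ 0.6052 -0.2927  0.022 ]
scene bot [ 0.6056 -0.4004  0.022 ]
scene sd [ 0.5618 -0.3417  0.022 ]
scene hub [0.5249 0.0725 0.052 ]
wknob [0.4424 0.3629 0.06  ]
wbody [0.4442 0.3637 0.042 ]
```

Request:
carry_out(
  steps=[
    [0, 0, 0, 0, 0, 1, 0.3],
    [0, 0, 0, 0, 0, 4, 0.3],
    [0, 0, 0, 0, 0, 8, 0.3],
    [0, 0, -4, 0, -1, 11.5, 0.3],
    [0, 0, -12, -0.5, -4, 12, 0.3],
    [0, 0, -20, -1, -7.5, 12, 0.3],
    [0, 0, -28, -1.5, -11, 12, 0.3],
    [0, 0, -36, -2, -14.5, 12, 0.3],
    [0, 0, -44, -2.5, -18, 12, 0.3],
    [0, 0, -52, -3, -21.5, 12, 0.3],
    [0, 0, -60, -3.5, -25, 12, 0.3],
    [0, 0, -68, -4, -28, 12, 0.3],
  ],
)

```text
time: 4.9
position: [0.491, -0.2761, 0.1711]
tool_rot: [3.04, 0.792, 0.0]
ft_force: [0.6, 0.4, -3.1]
grip_width: 0.525
grip_force: 20.0
```

Request:
carry_out(
  steps=[
    [0, 0, -8, -0.4, -2.5, 0, 0.3],
    [0, 0, -16, -0.8, -5, 0, 0.3],
    [0, 0, -24, -1.2, -7, 0, 0.3],
    [0, 0, -28, -1.2, -7, 0, 0.3],
    [0, 0, -28, -1.2, -7, 0, 0.3],
    [0, 0, -28, -1.2, -7, 0, 0.3],
  ],
)

```text
time: 5.5
position: [0.48, -0.3435, 0.1705]
tool_rot: [-3.14, -0.048, 0.0]
ft_force: [0.6, 0.9, -2.0]
grip_width: 0.521
grip_force: 20.0
```

```bash
python3 - <<'E'
from h import *
import pickle
s=ctrl.get_state();im=ctrl.get_image('wrist');save(im,'w3');pickle.dump((s,im),open('w3.pkl','wb'))
t=ctrl.get_image('top')
print(s['time'],s['position'],R.from_rotvec(s['tool_rot']).as_matrix()[:,1],s['grip_width'],s['joint_positions'])
A=np.hstack([cv2.resize(im['pixels'],(480,360)),cv2.resize(t['pixels'][195:315,380:486],(318,360))])
cv2.imwrite('pics/m3.png',A[:,:,::-1])
E
```

```text
5.5 [ 0.48000198 -0.34352059  0.17053134] [ 3.04488902e-02 -9.99536053e-01 -7.37718259e-04] 0.5208646070678036 [-0.22540979  0.32812325  0.97377498  1.70251499 -0.28384083  1.26270779
 -0.72929132]
```

View pics/m3.png

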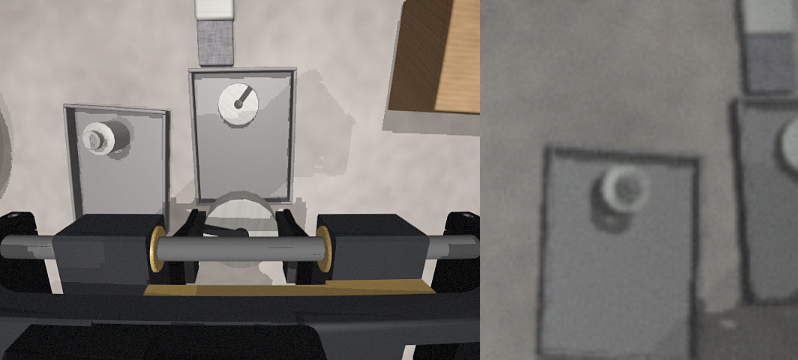

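The disc is held, and the tray spans (190,70)–(296,70) with its near wall at row ~202 in the half-size wrist view. I'm checking its geometry before going down.

```bash
python3 - <<'E'
from h import *
import pickle
s,im=pickle.load(open('w3.pkl','rb'));T=wristT(s,im);k=4/3
for n,u,v,z in[('TL',190,70,.022),('TR',296,70,.022),('BL',194,203,.022),('BR',294,203,.022),('sd',238,104,.022),('kn',96,138,.064)]: print(n,at(im,u*k,v*k,z,T).round(4))
E
```

```text
TL [ 0.595  -0.2838  0.022 ]
TR [ 0.5986 -0.3998  0.022 ]
BL [ 0.441  -0.2862  0.022 ]
BR [ 0.4449 -0.4101  0.022 ]
sd [ 0.5605 -0.3374  0.022 ]
kn [ 0.5228 -0.1943  0.064 ]
```

Request:
carry_out(
  steps=[
    [0, 0, 0, 0, 0, -3, 0.3],
    [0, 0, 0, 0, 0, -7, 0.3],
    [0, 0, 0, 0, 0, -11, 0.3],
    [0, 0, 0, 0, 0, -13.5, 0.3],
    [0, 0, 0, 0, 0, -15, 0.3],
    [0, 0, 0, 0, 0, -15.8, 0.3],
    [0, 0, 0, 0, 0, -16.1, 0.3],
    [0, 0, 0, 0, 0, -16.3, 0.3],
    [0, 0, 0, 0, 0, -16.4, 0.3],
    [0, 0, 0, 0, 0, -16.5, 0.3],
    [0, 0, 0, 0, 0, -16.5, 0.3],
  ],
)

```text
time: 6.7
position: [0.4802, -0.3444, 0.0061]
tool_rot: [3.141, 0.044, 0.001]
ft_force: [0.4, -0.6, -2.6]
grip_width: 0.523
grip_force: 20.0
```

Request:
carry_out(
  steps=[
    [0, 0, 0, 0, 0, -0.1, 0.3],
    [0, 0, 0, 0, 0, -0.1, 0.3],
    [0, 0, 0, 0, 0, -0.15, 0.3],
    [0, 0, 0, 0, 0, -0.15, 0.3],
  ],
)

```text
time: 7.1
position: [0.48, -0.3443, 0.0046]
tool_rot: [-3.141, -0.044, -0.0]
ft_force: [-1.5, 2.5, 5.1]
grip_width: 0.521
grip_force: 20.0
```

Request:
carry_out(
  steps=[
    [0, 0, 0, 0, 0, 0, 0.6],
    [0, 0, 0, 0, 0, 0, 0.62],
    [0, 0, 0, 0, 0, 0, 0.62],
    [0, 0, 0, 0, 0, 0.5, 0.62],
    [0, 0, 0, 0, 0, 3, 0.62],
    [0, 0, 0, 0, 0, 7, 0.62],
    [0, 0, 0, 0, 0, 11, 0.8],
    [0, 0, 0, 0, 0, 15, 1],
    [0, 0, 0, 0, 0, 18, 1],
    [0, 0, 8, 0, 3, 20, 1],
    [0, 0, 16, 0, 6.5, 21, 1],
    [0, 0, 24, 0, 10, 21, 1],
  ],
)

```text
time: 8.3
position: [0.4803, -0.2437, 0.2157]
tool_rot: [3.061, 0.703, 0.004]
ft_force: [0.7, 0.7, -0.6]
grip_width: 0.986
grip_force: 0.0
```

Request:
carry_out(
  steps=[
    [0, 0, 8, 0, 4, 0, 1],
    [0, 0, 16, 0, 8, 0, 1],
    [0, 0, 24, 0, 12, 0, 1],
    [0, 0, 32, 0, 16, 0, 1],
    [0, 0, 40, 0, 20, 0, 1],
    [0, 0, 48, 0, 24, 0, 1],
    [0, 0, 56, 0, 28, 0, 1],
    [0, 0, 64, 0, 32, 0, 1],
    [0, 0, 70, -0.5, 36, 0, 1],
    [0, 0, 72, -1, 40, 0, 1],
    [0, 0, 72, -1.5, 44, 0, 1],
    [0, 0, 72, -2, 48, 0, 1],
  ],
)

```text
time: 9.5
position: [0.459, 0.2373, 0.2141]
tool_rot: [-2.069, -2.364, 0.0]
ft_force: [1.2, 0.5, -0.8]
grip_width: 1.0
grip_force: 0.0
```

Request:
carry_out(
  steps=[
    [0, 0, 0, -0.5, 3, 0, 1],
    [0, 0, 0, -0.7, 5, 0, 1],
    [0, 0, 0, -0.7, 5, 0, 1],
    [0, 0, 0, -0.7, 5, 0, 1],
  ],
)

```text
time: 9.9
position: [0.4532, 0.2844, 0.2139]
tool_rot: [2.07, 2.362, -0.002]
ft_force: [0.5, -0.8, -0.1]
grip_width: 0.998
grip_force: 0.0
```

```bash
python3 - <<'E'
from h import *
import pickle
s=ctrl.get_state();im=ctrl.get_image('wrist');save(im,'w4');t=ctrl.get_image('top');pickle.dump((s,im,t),open('w4.pkl','wb'))
T=wristT(s,im)
print(s['time'],s['position'],R.from_rotvec(s['tool_rot']).as_matrix()[:,1])
print(pix(im,(.446,.364,.042),T),pix(im,(.446,.364,.06),T))
A=np.zeros((600,800,3),np.uint8);A[:480,:480]=im['pixels'][:,80:560]
A[:300,490:800]=cv2.resize(t['pixels'][225:300,455:532],(310,300))
A[300:600,490:790]=cv2.resize(t['pixels'][200:310,255:365],(300,300))
cv2.imwrite('pics/m4.png',A[:,:,::-1])
E
```

```text
9.9 [0.45318853 0.28444759 0.21390308] [ 9.91317893e-01  1.31486692e-01 -2.91005799e-04]
[323.20768746 139.8929784 ] [323.38162848 139.4864584 ]
```

View pics/m4.png

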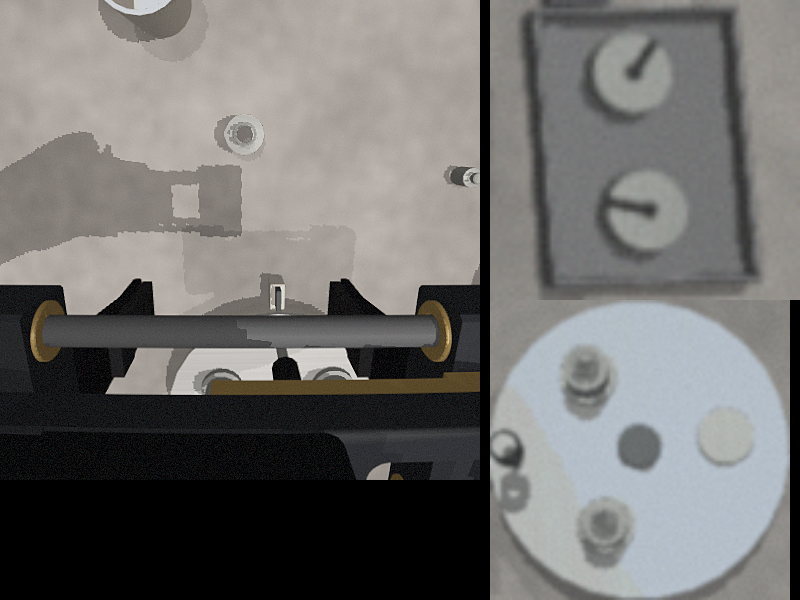

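The disc lies flat in the tray and pan0 is empty, at top-view crop (725,436). The weight is at wrist pixel (324,134).

```bash
python3 - <<'E'
from h import *
import pickle
s,im,t=pickle.load(open('w4.pkl','rb'));T=wristT(s,im)
print('knobtop',at(im,324,133.5,.06,T),'body',at(im,324,134,.042,T))
q=110/300
for n,a,b,z in[('pan0',725,436,.05),('hub',639.5,446,.052)]: print(n,at(t,255+(a-490)*q,200+(b-300)*q,z).round(4))
E
```

```text
knobtop [0.44586267 0.36897162 0.06      ] body [0.44602204 0.36919752 0.042     ]
pan0 [0.5312 0.0058 0.05  ]
hub [0.521  0.0745 0.052 ]
```

Request:
carry_out(
  steps=[
    [0, 0, 0, -0.4, 4, -2, 1],
    [0, 0, 0, -0.7, 8, -4, 1],
    [0, 0, 0, -0.7, 8.3, -7, 1],
    [0, 0, 0, -0.7, 8.3, -11, 1],
    [0, 0, 0, -0.7, 8.3, -15, 1],
    [0, 0, 0, -0.7, 8.3, -18, 1],
    [0, 0, 0, -0.7, 8.3, -19.5, 1],
    [0, 0, 0, -0.7, 8.3, -20, 1],
    [0, 0, 0, -0.7, 8.3, -20, 1],
  ],
)

```text
time: 10.9
position: [0.4466, 0.3684, 0.0147]
tool_rot: [2.07, 2.362, 0.001]
ft_force: [-0.1, 0.7, -0.2]
grip_width: 1.0
grip_force: 0.0
```

```bash
python3 - <<'E'
from h import *
import pickle
s=ctrl.get_state();im=ctrl.get_image('wrist');save(im,'w5');pickle.dump((s,im),open('w5.pkl','wb'))
print(s['time'],s['position'],pix(im,np.r_[s['position'][:2],.06],wristT(s,im)),pix(im,np.r_[s['position'][:2],.01],wristT(s,im)))
E
```

```text
10.9 [0.4466393  0.36838076 0.01465048] [318.73769825 350.5498553 ] [319.01924153 296.50294194]
```

View pics/w5.png

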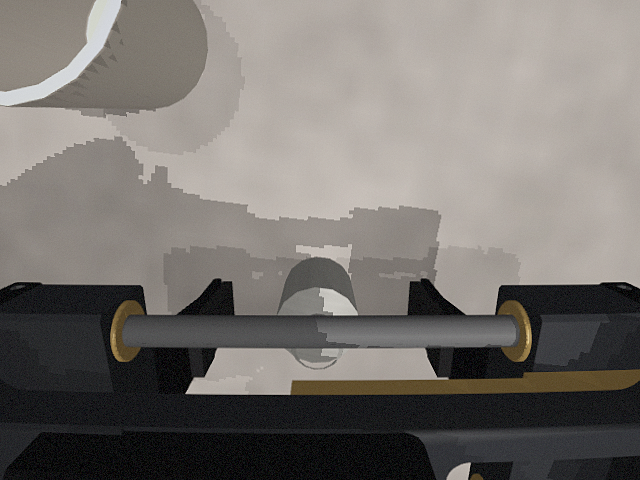

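The weight stands between the fingers. Its far foot edge is at (316,257) and its far top edge at (317,288).

```bash
python3 - <<'E'
from h import *
import pickle
s,im=pickle.load(open('w5.pkl','rb'));T=wristT(s,im);M=R.from_rotvec(s['tool_rot']).as_matrix()
for u,v,z,r in[(316,257,0,.018),(317,288,.042,.018),(316,369,.055,-.010)]:
    print(((at(im,u,v,z,T)-r*M[:,0]-s['position'])@M).round(4))
E
```

```text
[-0.     -0.0016  0.0147]
[-0.0002 -0.0007 -0.0273]
[-0.0015 -0.0011 -0.0404]
```

Request:
carry_out(
  steps=[
    [0, 0, 0, 0, 0, -0.3, 0.5],
    [0, 0, 0, 0, 0, -0.3, 0.3],
    [0, 0, 0, 0, 0, -0.3, 0.2],
    [0, 0, 0, 0, 0, -0.3, 0.2],
    [0, 0, 0, 0, 0, -0.3, 0.2],
    [0, 0, 0, 0, 0, -0.3, 0.2],
    [0, 0, 0, 0, 0, -0.3, 0.2],
    [0, 0, 0, 0, 0, -0.3, 0.2],
  ],
  squeeze=25,
)

```text
time: 11.75
position: [0.4457, 0.3687, 0.0111]
tool_rot: [-2.069, -2.364, 0.001]
ft_force: [-0.0, 0.2, 0.7]
grip_width: 0.403
grip_force: 25.0
```

Centred grasp, width 35 mm. Next I carry it high over the table to pan0, about (0.532,0.0075).

Request:
carry_out(
  steps=[
    [0, 0, 0, 0, 0, 1, 0.2],
    [0, 0, 0, 0, 0, 3.5, 0.2],
    [0, 0, 0, 0, 0, 7, 0.2],
    [0, 0, 0, 0, 0, 11, 0.2],
    [0, 0, 0, 0.3, -1, 15, 0.2],
    [0, 0, 0, 1, -4, 18, 0.2],
    [0, 0, 0, 1.8, -7.5, 19, 0.2],
    [0, 0, 0, 2.6, -11, 19, 0.2],
    [0, 0, 0, 3.4, -14.5, 19, 0.2],
    [0, 0, 0, 4.2, -18, 19, 0.2],
    [0, 0, 0, 5, -21.5, 19, 0.2],
    [0, 0, 0, 5.9, -25, 19, 0.2],
  ],
)

```text
time: 12.95
position: [0.5045, 0.117, 0.2012]
tool_rot: [-2.069, -2.363, -0.0]
ft_force: [1.1, -1.3, -3.3]
grip_width: 0.405
grip_force: 25.0
```

Request:
carry_out(
  steps=[
    [0, 0, 0, 0.8, -3.5, 0, 0.2],
    [0, 0, 0, 1.6, -7, 0, 0.2],
    [0, 0, 0, 2.3, -9.5, 0, 0.2],
    [0, 0, 0, 2.7, -11.1, 0, 0.2],
    [0, 0, 0, 2.7, -11.1, -2, 0.2],
    [0, 0, 0, 2.7, -11.1, -5, 0.2],
    [0, 0, 0, 2.7, -11.1, -8, 0.2],
    [0, 0, 0, 2.7, -11.1, -10.5, 0.2],
    [0, 0, 0, 2.7, -11.1, -12, 0.2],
    [0, 0, 0, 2.7, -11.1, -12.5, 0.2],
    [0, 0, 0, 2.7, -11.1, -12.7, 0.2],
    [0, 0, 0, 2.7, -11.1, -12.7, 0.2],
  ],
)

```text
time: 14.15
position: [0.5326, 0.0078, 0.075]
tool_rot: [2.069, 2.363, 0.002]
ft_force: [0.4, -0.0, -4.1]
grip_width: 0.406
grip_force: 25.0
```

```bash
python3 - <<'E'
from h import *
import pickle
s=ctrl.get_state();im=ctrl.get_image('wrist');save(im,'w6');t=ctrl.get_image('top');pickle.dump((s,im,t),open('w6.pkl','wb'))
T=wristT(s,im);M=R.from_rotvec(s['tool_rot']).as_matrix();p=s['position'];print(s['time'],p,M[:,1])
for r,z in((.023,.05),(.018,.054),(-.070-.018,.052)): print(r,pix(im,np.r_[(p+abs(r)*M[:,0])[:2],z],T))
E
```

```text
14.15 [0.53264255 0.00778738 0.07499664] [0.99120817 0.1323021  0.00158674]
0.023 [319.0218376  242.56610118]
0.018 [319.02009163 253.42525084]
-0.08800000000000001 [318.92123721 117.07970996]
```

View pics/w6.png

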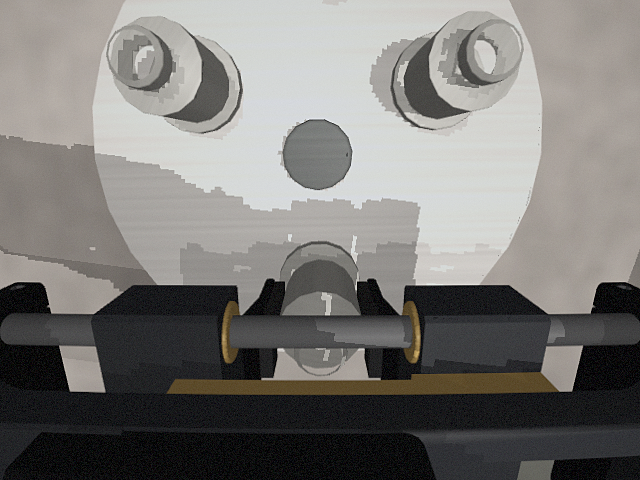

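The pan's far rim is at (319,241) against a predicted 242.6, and the hub's far edge is at row 120 against 117. The weight is centred over the pan to within about 1 mm, so I lower it.

Request:
carry_out(
  steps=[
    [0, 0, 0, -0.03, 0, -0.4, 0.2],
    [0, 0, 0, -0.03, 0, -0.8, 0.2],
    [0, 0, 0, -0.03, 0, -1.1, 0.2],
    [0, 0, 0, -0.03, 0, -1.2, 0.2],
    [0, 0, 0, -0.03, 0, -1.3, 0.2],
    [0, 0, 0, -0.03, 0, -1.3, 0.2],
  ],
)

```text
time: 14.85
position: [0.5317, 0.0077, 0.0611]
tool_rot: [2.069, 2.364, 0.0]
ft_force: [0.0, -1.2, -2.8]
grip_width: 0.412
grip_force: 25.0
```

Request:
carry_out(
  steps=[
    [0, 0, 0, 0, 0, -0.07, 0.2],
    [0, 0, 0, 0, 0, -0.07, 0.2],
    [0, 0, 0, 0, 0, -0.12, 0.2],
    [0, 0, 0, 0, 0, -0.12, 0.2],
  ],
)

```text
time: 15.25
position: [0.5323, 0.0078, 0.061]
tool_rot: [2.069, 2.363, 0.002]
ft_force: [-2.5, 0.4, 6.5]
grip_width: 0.408
grip_force: 25.0
```

Request:
carry_out(
  steps=[
    [0, 0, 0, 0, 0, 0.05, 0.6],
    [0, 0, 0, 0, 0, 0.05, 0.7],
    [0, 0, 0, 0, 0, 0.05, 0.8],
    [0, 0, 0, 0, 0, 0.05, 0.8],
    [0, 0, 0, 0, 0, 1, 0.8],
    [0, 0, 0, 0, 0, 4, 0.8],
    [0, 0, 0, 0, 0, 8, 0.8],
    [0, 0, 0, 0, 0, 11, 0.6],
    [0, 0, 0, -3, 1.5, 11.5, 0.3],
    [0, 0, 0, -6, 3, 11.5, 0.3],
    [0, 0, 0, -9, 4.5, 11.5, 0.3],
    [0, 0, 0, -10.9, 5.5, 11, 0.3],
  ],
)

```text
time: 16.45
position: [0.4213, 0.0637, 0.171]
tool_rot: [2.068, 2.365, 0.004]
ft_force: [0.2, 0.2, 0.1]
grip_width: 0.432
grip_force: 0.0
```

Request:
carry_out(
  steps=[
    [0, 0, 0, 0, 0, -2, 0.3],
    [0, 0, 0, 0, 0, -5, 0.3],
    [0, 0, 0, 0, 0, -6, 0.3],
    [0, 0, 0, 0, 0, -6.3, 0.3],
    [0, 0, 0, 0, 0, -6.3, 0.3],
  ],
)

```text
time: 16.95
position: [0.423, 0.0626, 0.1074]
tool_rot: [2.07, 2.363, 0.0]
ft_force: [-0.2, -0.1, 0.6]
grip_width: 0.302
grip_force: 0.0
```

```bash
python3 - <<'E'
from h import *
s=ctrl.get_state();print(s['position'],s['tool_rot'],s['joint_positions'],np.hypot(*s['position'][:2]))
E
```

```text
[0.42300067 0.06259716 0.10743229] [2.06970483e+00 2.36287646e+00 1.92349662e-04] [-0.79150911 -0.09197506  0.56361771  2.13307495  0.05578943  1.08661703
 -0.1236873 ] 0.4276072602032049
```

The near point of the circle is reachable. Next I go to the crank knob.

Request:
carry_out(
  steps=[
    [0, 0, 0, 0, 0, 3, 0.3],
    [0, 0, 0, 0, 0, 6.3, 0.3],
    [0, 0, 0, 2.5, 3.5, 6.6, 0.6],
    [0, 0, 0, 5.5, 7, 6.6, 0.8],
    [0, 0, 0, 8, 10.5, 6.6, 0.8],
    [0, 0, 0, 8.5, 11.3, 6, 0.8],
    [0, 0, 0, 8.5, 11.3, 4, 0.8],
    [0, 0, 0, 8.5, 11.3, 2, 0.8],
    [0, 0, 0, 8.5, 11.3, 0.5, 0.8],
    [0, 0, 0, 8.5, 11.3, 0, 0.8],
    [0, 0, 0, 8.5, 11.3, 0, 0.8],
  ],
)

```text
time: 18.05
position: [0.5074, 0.1754, 0.1068]
tool_rot: [-2.07, -2.363, 0.001]
ft_force: [-0.2, 0.1, 0.6]
grip_width: 0.797
grip_force: 0.0
```

```bash
python3 - <<'E'
from h import *
import pickle
s=ctrl.get_state();im=ctrl.get_image('wrist');t=ctrl.get_image('top');sc=ctrl.get_image('scene');pickle.dump((s,im,t,sc),open('w7.pkl','wb'))
T=wristT(s,im);print(s['time'],s['position'],s['ft_force'])
A=np.zeros((600,800,3),np.uint8);A[:480,:400]=im['pixels'][:,120:520]
A[:390,410:800]=cv2.resize(t['pixels'][205:310,255:360],(390,390),interpolation=cv2.INTER_CUBIC)
A[390:600,410:800]=cv2.resize(sc['pixels'][220:304,262:418],(390,210),interpolation=cv2.INTER_CUBIC)
cv2.imwrite('pics/m7.png',A[:,:,::-1])
E
```

```text
18.05 [0.5073658  0.1753791  0.10676079] [-0.23043069  0.12620342  0.55803307]
```

View pics/m7.png

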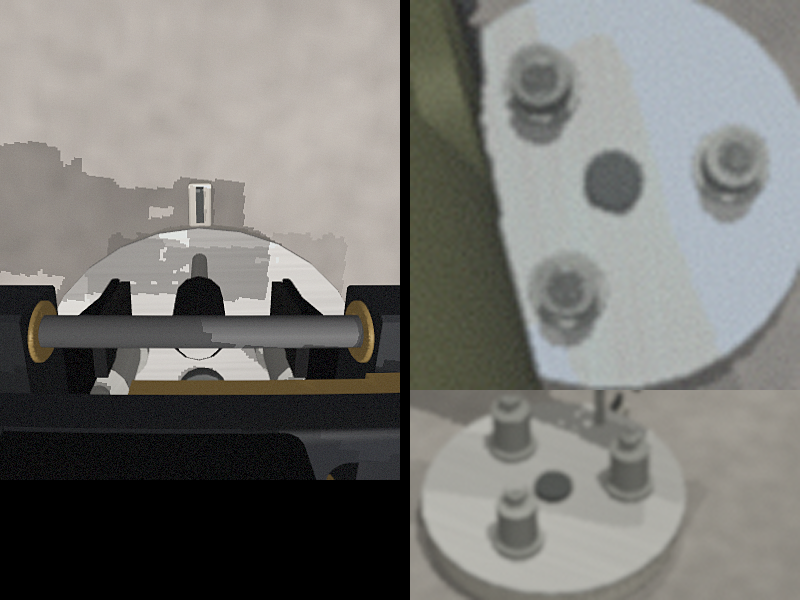

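All three weights stand centred on their pans. The knob is between the fingers (column 199, finger middle 201) and the pointer is at column 201. I close on it and work out the circle.

Request:
carry_out(
  steps=[
    [0, 0, 0, 0, 0, 0, 0.4],
    [0, 0, 0, 0, 0, 0, 0.25],
    [0, 0, 0, 0, 0, 0, 0.15],
    [0, 0, 0, 0, 0, 0, 0.15],
    [0, 0, 0, 0, 0, 0, 0.15],
    [0, 0, 0, 0, 0, 0, 0.15],
    [0, 0, 0, 0, 0, 0, 0.15],
  ],
  squeeze=15,
)

```text
time: 18.9
position: [0.5074, 0.1757, 0.1068]
tool_rot: [-2.069, -2.364, 0.0]
ft_force: [-1.5, -0.5, -0.4]
grip_width: 0.272
grip_force: 15.0
```

```bash
python3 - <<'E'
import numpy as np
f=np.radians(98.0)
A=[0,.5,1.5,3,5,8]+list(range(12,349,4))+[352,355,357,358.5,359.5,360]
p=lambda a:10*np.array([np.cos(f+np.radians(a)),np.sin(f+np.radians(a))])
for i in range(0,len(A)-1,12):
    print(A[i],' '.join('[0,0,0,%.2f,%.2f,0,0.15],'%tuple(p(a)-p(A[i])) for a in A[i+1:i+13]))
E
```

```text
0 [0,0,0,-0.09,-0.01,0,0.15], [0,0,0,-0.26,-0.04,0,0.15], [0,0,0,-0.52,-0.09,0,0.15], [0,0,0,-0.86,-0.16,0,0.15], [0,0,0,-1.36,-0.29,0,0.15], [0,0,0,-2.03,-0.51,0,0.15], [0,0,0,-2.68,-0.77,0,0.15], [0,0,0,-3.30,-1.07,0,0.15], [0,0,0,-3.91,-1.42,0,0.15], [0,0,0,-4.49,-1.81,0,0.15], [0,0,0,-5.04,-2.24,0,0.15], [0,0,0,-5.55,-2.71,0,0.15],
36 [0,0,0,-0.48,-0.50,0,0.15], [0,0,0,-0.93,-1.04,0,0.15], [0,0,0,-1.34,-1.60,0,0.15], [0,0,0,-1.71,-2.19,0,0.15], [0,0,0,-2.04,-2.81,0,0.15], [0,0,0,-2.33,-3.45,0,0.15], [0,0,0,-2.56,-4.10,0,0.15], [0,0,0,-2.76,-4.77,0,0.15], [0,0,0,-2.90,-5.46,0,0.15], [0,0,0,-3.00,-6.15,0,0.15], [0,0,0,-3.05,-6.84,0,0.15], [0,0,0,-3.05,-7.54,0,0.15],
84 [0,0,0,0.05,-0.70,0,0.15], [0,0,0,0.15,-1.39,0,0.15], [0,0,0,0.29,-2.07,0,0.15], [0,0,0,0.48,-2.74,0,0.15], [0,0,0,0.72,-3.40,0,0.15], [0,0,0,1.01,-4.03,0,0.15], [0,0,0,1.33,-4.65,0,0.15], [0,0,0,1.70,-5.24,0,0.15], [0,0,0,2.11,-5.81,0,0.15], [0,0,0,2.56,-6.34,0,0.15], [0,0,0,3.05,-6.84,0,0.15], [0,0,0,3.57,-7.31,0,0.15],
132 [0,0,0,0.55,-0.43,0,0.15], [0,0,0,1.13,-0.82,0,0.15], [0,0,0,1.73,-1.17,0,0.15], [0,0,0,2.36
[... 819 characters left out ...]
1.56,7.33,0,0.15], [0,0,0,1.41,8.01,0,0.15],
276 [0,0,0,-0.19,0.67,0,0.15], [0,0,0,-0.43,1.33,0,0.15], [0,0,0,-0.72,1.96,0,0.15], [0,0,0,-1.04,2.58,0,0.15], [0,0,0,-1.41,3.17,0,0.15], [0,0,0,-1.82,3.74,0,0.15], [0,0,0,-2.27,4.27,0,0.15], [0,0,0,-2.76,4.77,0,0.15], [0,0,0,-3.28,5.24,0,0.15], [0,0,0,-3.83,5.67,0,0.15], [0,0,0,-4.40,6.06,0,0.15], [0,0,0,-5.01,6.41,0,0.15],
324 [0,0,0,-0.63,0.31,0,0.15], [0,0,0,-1.27,0.57,0,0.15], [0,0,0,-1.94,0.78,0,0.15], [0,0,0,-2.62,0.95,0,0.15], [0,0,0,-3.30,1.07,0,0.15], [0,0,0,-4.00,1.15,0,0.15], [0,0,0,-4.69,1.17,0,0.15], [0,0,0,-5.22,1.16,0,0.15], [0,0,0,-5.57,1.13,0,0.15], [0,0,0,-5.83,1.11,0,0.15], [0,0,0,-6.00,1.08,0,0.15], [0,0,0,-6.09,1.07,0,0.15],
```

Request:
carry_out(
  steps=[
    [0, 0, 0, -0.09, -0.01, 0, 0.15],
    [0, 0, 0, -0.26, -0.04, 0, 0.15],
    [0, 0, 0, -0.52, -0.09, 0, 0.15],
    [0, 0, 0, -0.86, -0.16, 0, 0.15],
    [0, 0, 0, -1.36, -0.29, 0, 0.15],
    [0, 0, 0, -2.03, -0.51, 0, 0.15],
    [0, 0, 0, -2.68, -0.77, 0, 0.15],
    [0, 0, 0, -3.3, -1.07, 0, 0.15],
    [0, 0, 0, -3.91, -1.42, 0, 0.15],
    [0, 0, 0, -4.49, -1.81, 0, 0.15],
    [0, 0, 0, -5.04, -2.24, 0, 0.15],
    [0, 0, 0, -5.55, -2.71, 0, 0.15],
  ],
)

```text
time: 20.1
position: [0.4516, 0.1481, 0.1068]
tool_rot: [2.069, 2.364, 0.0]
ft_force: [1.9, -0.5, -3.4]
grip_width: 0.268
grip_force: 15.0
```

Request:
carry_out(
  steps=[
    [0, 0, 0, -0.48, -0.5, 0, 0.15],
    [0, 0, 0, -0.93, -1.04, 0, 0.15],
    [0, 0, 0, -1.34, -1.6, 0, 0.15],
    [0, 0, 0, -1.71, -2.19, 0, 0.15],
    [0, 0, 0, -2.04, -2.81, 0, 0.15],
    [0, 0, 0, -2.33, -3.45, 0, 0.15],
    [0, 0, 0, -2.56, -4.1, 0, 0.15],
    [0, 0, 0, -2.76, -4.77, 0, 0.15],
    [0, 0, 0, -2.9, -5.46, 0, 0.15],
    [0, 0, 0, -3.0, -6.15, 0, 0.15],
    [0, 0, 0, -3.05, -6.84, 0, 0.15],
    [0, 0, 0, -3.05, -7.54, 0, 0.15],
  ],
)

```text
time: 21.3
position: [0.4217, 0.0731, 0.1069]
tool_rot: [2.069, 2.364, 0.002]
ft_force: [5.3, 1.6, -8.4]
grip_width: 0.271
grip_force: 15.0
```

Request:
carry_out(
  steps=[
    [0, 0, 0, 0.06, -0.7, -0.01, 0.15],
    [0, 0, 0, 0.17, -1.39, -0.02, 0.15],
    [0, 0, 0, 0.33, -2.07, -0.03, 0.15],
    [0, 0, 0, 0.53, -2.74, -0.04, 0.15],
    [0, 0, 0, 0.78, -3.4, -0.05, 0.15],
    [0, 0, 0, 1.07, -4.03, -0.05, 0.15],
    [0, 0, 0, 1.39, -4.65, -0.05, 0.15],
    [0, 0, 0, 1.76, -5.24, -0.05, 0.15],
    [0, 0, 0, 2.17, -5.81, -0.05, 0.15],
    [0, 0, 0, 2.62, -6.34, -0.05, 0.15],
    [0, 0, 0, 3.11, -6.84, -0.05, 0.15],
    [0, 0, 0, 3.63, -7.31, -0.05, 0.15],
  ],
)

```text
time: 22.5
position: [0.4584, -0.0006, 0.1067]
tool_rot: [2.069, 2.363, -0.0]
ft_force: [-1.2, 0.9, 4.7]
grip_width: 0.272
grip_force: 15.0
```

Request:
carry_out(
  steps=[
    [0, 0, 0, 0.55, -0.43, 0.01, 0.15],
    [0, 0, 0, 1.13, -0.82, 0.02, 0.15],
    [0, 0, 0, 1.73, -1.17, 0.02, 0.15],
    [0, 0, 0, 2.36, -1.48, 0.02, 0.15],
    [0, 0, 0, 3.01, -1.74, 0.02, 0.15],
    [0, 0, 0, 3.67, -1.95, 0.02, 0.15],
    [0, 0, 0, 4.35, -2.12, 0.02, 0.15],
    [0, 0, 0, 5.04, -2.24, 0.02, 0.15],
    [0, 0, 0, 5.73, -2.32, 0.02, 0.15],
    [0, 0, 0, 6.43, -2.34, 0.02, 0.15],
    [0, 0, 0, 7.13, -2.32, 0.02, 0.15],
    [0, 0, 0, 7.82, -2.24, 0.02, 0.15],
  ],
)

```text
time: 23.7
position: [0.5367, -0.0222, 0.1067]
tool_rot: [2.069, 2.364, 0.0]
ft_force: [-2.9, 1.4, 6.8]
grip_width: 0.27
grip_force: 15.0
```

Request:
carry_out(
  steps=[
    [0, 0, 0, 0.69, 0.12, 0, 0.15],
    [0, 0, 0, 1.36, 0.29, 0.01, 0.15],
    [0, 0, 0, 2.03, 0.51, 0.02, 0.15],
    [0, 0, 0, 2.68, 0.77, 0.02, 0.15],
    [0, 0, 0, 3.3, 1.07, 0.02, 0.15],
    [0, 0, 0, 3.91, 1.42, 0.02, 0.15],
    [0, 0, 0, 4.49, 1.81, 0.02, 0.15],
    [0, 0, 0, 5.04, 2.24, 0.02, 0.15],
    [0, 0, 0, 5.55, 2.71, 0.02, 0.15],
    [0, 0, 0, 6.04, 3.21, 0.02, 0.15],
    [0, 0, 0, 6.49, 3.75, 0.02, 0.15],
    [0, 0, 0, 6.9, 4.31, 0.02, 0.15],
  ],
)

```text
time: 24.9
position: [0.6049, 0.021, 0.1067]
tool_rot: [-2.068, -2.363, 0.002]
ft_force: [-2.8, 1.0, 6.0]
grip_width: 0.269
grip_force: 15.0
```

Request:
carry_out(
  steps=[
    [0, 0, 0, 0.37, 0.59, 0, 0.15],
    [0, 0, 0, 0.7, 1.21, 0, 0.15],
    [0, 0, 0, 0.98, 1.85, 0, 0.15],
    [0, 0, 0, 1.22, 2.5, 0, 0.15],
    [0, 0, 0, 1.41, 3.17, 0, 0.15],
    [0, 0, 0, 1.56, 3.86, 0, 0.15],
    [0, 0, 0, 1.65, 4.55, 0, 0.15],
    [0, 0, 0, 1.7, 5.24, 0, 0.15],
    [0, 0, 0, 1.7, 5.94, 0, 0.15],
    [0, 0, 0, 1.65, 6.64, 0, 0.15],
    [0, 0, 0, 1.56, 7.33, 0, 0.15],
    [0, 0, 0, 1.41, 8.01, 0, 0.15],
  ],
)

```text
time: 26.1
position: [0.6192, 0.0996, 0.1068]
tool_rot: [2.069, 2.363, -0.003]
ft_force: [-2.7, -1.9, 5.9]
grip_width: 0.271
grip_force: 15.0
```

Request:
carry_out(
  steps=[
    [0, 0, 0, -0.19, 0.67, 0, 0.15],
    [0, 0, 0, -0.43, 1.33, 0, 0.15],
    [0, 0, 0, -0.72, 1.96, 0, 0.15],
    [0, 0, 0, -1.05, 2.58, 0, 0.15],
    [0, 0, 0, -1.42, 3.17, 0, 0.15],
    [0, 0, 0, -1.83, 3.74, 0, 0.15],
    [0, 0, 0, -2.28, 4.27, 0, 0.15],
    [0, 0, 0, -2.78, 4.77, 0, 0.15],
    [0, 0, 0, -3.3, 5.24, 0, 0.15],
    [0, 0, 0, -3.86, 5.67, 0, 0.15],
    [0, 0, 0, -4.43, 6.06, 0, 0.15],
    [0, 0, 0, -5.04, 6.41, 0, 0.15],
  ],
)

```text
time: 27.3
position: [0.5684, 0.1653, 0.1068]
tool_rot: [2.069, 2.364, 0.0]
ft_force: [0.2, -2.4, 4.9]
grip_width: 0.272
grip_force: 15.0
```

Request:
carry_out(
  steps=[
    [0, 0, 0, -0.63, 0.31, 0, 0.15],
    [0, 0, 0, -1.28, 0.57, 0, 0.15],
    [0, 0, 0, -1.95, 0.78, 0, 0.15],
    [0, 0, 0, -2.64, 0.95, 0, 0.15],
    [0, 0, 0, -3.32, 1.07, 0, 0.15],
    [0, 0, 0, -4.02, 1.15, 0, 0.15],
    [0, 0, 0, -4.72, 1.17, 0, 0.15],
    [0, 0, 0, -5.25, 1.16, 0, 0.15],
    [0, 0, 0, -5.6, 1.13, 0, 0.15],
    [0, 0, 0, -5.86, 1.11, 0, 0.15],
    [0, 0, 0, -6.03, 1.08, 0, 0.15],
    [0, 0, 0, -6.12, 1.07, 0, 0.15],
  ],
)

```text
time: 28.5
position: [0.5075, 0.1758, 0.1068]
tool_rot: [2.069, 2.364, 0.0]
ft_force: [0.3, -1.6, 1.5]
grip_width: 0.268
grip_force: 15.0
```

Request:
carry_out(
  steps=[
    [0, 0, 0, 0, 0, 0, 0.15],
    [0, 0, 0, 0, 0, 0, 0.15],
    [0, 0, 0, 0, 0, 0, 0.15],
  ],
)

```text
time: 28.8
position: [0.5074, 0.1758, 0.1068]
tool_rot: [-2.069, -2.364, 0.0]
ft_force: [1.0, -2.6, 2.5]
grip_width: 0.268
grip_force: 15.0
```

Request:
carry_out(
  steps=[
    [0, 0, 0, 0, 0, 0, 0.4],
    [0, 0, 0, 0, 0, 0, 0.6],
    [0, 0, 0, 0, 0, 0, 0.8],
    [0, 0, 0, 0, 0, 0, 0.8],
    [0, 0, 0, 0, 0, 2, 0.8],
    [0, 0, 0, 0, 0, 6, 0.8],
    [0, 0, 0, 0, 0, 10, 0.8],
    [0, 0, 0, 0, 0, 11.5, 0.8],
    [0, 0, 0, 0.4, -4, 11.5, 1],
    [0, 0, 0, 0.8, -8, 11.5, 1],
    [0, 0, 0, 1.2, -12, 11.5, 1],
    [0, 0, 0, 1.2, -12.35, 11.5, 1],
  ],
)

```text
time: 30.0
position: [0.5196, 0.0456, 0.2216]
tool_rot: [2.079, 2.354, -0.002]
ft_force: [-0.7, -0.5, 0.4]
grip_width: 0.986
grip_force: 0.0
```

Request:
carry_out(
  steps=[
    [0, 0, 0, 0, 0, 0, 1],
    [0, 0, 0, 0, 0, 0, 1],
    [0, 0, 0, 0, 0, 0, 1],
  ],
)

```text
time: 30.3
position: [0.5193, 0.0541, 0.2214]
tool_rot: [-2.066, -2.366, 0.001]
ft_force: [0.3, 0.5, -0.9]
grip_width: 0.997
grip_force: 0.0
```

```bash
python3 - <<'E'
from h import *
import pickle
s0,i0=pickle.load(open('w1.pkl','rb'))
s=ctrl.get_state();im=ctrl.get_image('wrist');save(im,'w9');sc=ctrl.get_image('scene');t=ctrl.get_image('top')
print(s['time'],s['position'],s0['position'])
T0=wristT(s0,i0);T=wristT(s,im);g=lambda i:cv2.cvtColor(i['pixels'],cv2.COLOR_RGB2GRAY)
a,b=g(i0),g(im)
for n,u,v,r,z in[('ptr',325,46,14,.044),('knob',327,68,20,.144),('hub',326,201,22,.052),('L1',250,165,30,.1),('L2',403,164,30,.1)]:
    tp=a[v-r:v+r,u-r:u+r];P=at(i0,u,v,z,T0);e=pix(im,P,T);
    x0,y0=max(u-r-15,0),max(v-r-15,0);m=cv2.matchTemplate(b[y0:v+r+15,x0:u+r+15],tp,cv2.TM_CCOEFF_NORMED);_,q,_,l=cv2.minMaxLoc(m)
    print(n,round(q,2),'moved px',np.array([l[0]+x0+r,l[1]+y0+r])-e.round(1))
h=cv2.HoughCircles(cv2.medianBlur(b[235:305,285:370],3),cv2.HOUGH_GRADIENT,1,8,param1=120,param2=12,minRadius=9,maxRadius=28)
if h is not None:
    for c in h[0][:5]: print(c+np.array([285,235,0]))
print('expect pan0/knobtop',pix(im,(.532,.008,.05),T),pix(im,(.532,.008,.11),T),pix(im,(.532,.008,.092),T))
# scene: change from pre-turn picture
_,_,_,sp=pickle.load(open('w7.pkl','rb'));A,B=g(sp),g(sc)
for n,u,v,r in[('L1',302,234,14),('L2',349,249,14),('W',303,269,16),('sd',208,410,14)]:
    tp=A[v-r:v+r,u-r:u+r];m=cv2.matchTemplate(B[v-r-8:v+r+8,u-r-8:u+r+8],tp,cv2.TM_CCOEFF_NORMED);_,q,_,l=cv2.minMaxLoc(m);print('scene',n,round(q,2),l[0]-8,l[1]-8)
E
```

```text
30.3 [0.51930234 0.05409872 0.22141663] [0.51949166 0.05231619 0.22226052]
ptr 0.9 moved px [-0.2  1.2]
knob 0.94 moved px [0.8 0.3]
hub 0.99 moved px [0.  0.1]
L1 0.93 moved px [ 0.1 -0.2]
L2 0.96 moved px [-0.2 -0.4]
[326.5        288.5         19.10000038]
[328.5        270.5         20.70000076]
[314.5        265.5         19.39999962]
[326.5        280.5         24.10000038]
[319.5        276.5         15.19999981]
expect pan0/knobtop [325.97950853 272.62478002] [327.09487434 297.08384792] [326.71748416 288.80364688]
scene L1 0.65 0 0
scene L2 0.86 0 0
scene W 0.92 0 0
scene sd 1.0 0 0
```

The knob, hub and both loaded weights are back within about 1 px. The new weight's body top is at (326.5,288.5) against an expected (326.7,288.8). The arm is clear of everything, so I hand the job in.

```bash
python3 -c "
from bench import ctrl
print(ctrl.close_job())"
```

```text
the job is handed in; nothing more can be done
None
```

Job handed in at about 30 s: the disc lies flat in the disc tray, the weight stands centred on pan0, and the turntable made one full anticlockwise turn with its knob back at the pointer and all three weights standing.

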